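# Set the torque driver and offer it up to the last frame screw

## Task

The acrylic frame on the tilted jig has one cap screw still standing proud, and acrylic cracks if it is overtightened: while the torque screwdriver stands in its bench stand (which keeps it from turning), turn its numbered scale sleeve to 4. Then draw the driver straight up out of the stand, tip it over and hold it in line with that screw, bit pointing at the middle of the screw's head and about a centimetre short of it, the sleeve still on 4. Finish holding it there still, in the gripper alone and touching nothing else; leave the plain driver, the caliper and the glue bottle where they are.

Things in the scene. Friction and masses are not known exactly. Their poses are not given: they have to be found in the camera images.
- torque_driver: torque screwdriver, 184 mm, 0.25 to 0.35 kg, the taller one in the stand, numbered sleeve on top. Origin on its axis under its 36 mm steel shoulder, which rests on the stand; z runs from bit to sleeve. Black barrel 34 mm across, z 5 to 62 mm; 24 mm square collar z -15 to 0; bit tip z -85. White index line on the barrel's -x side. Standing, its axes are the stand's
- scale_sleeve (a joint): turn of the sleeve on the barrel, rad, growing clockwise seen from above. Clicks every 0.524 rad (30 degrees), white numerals on a black bevel: 1 at 0, 2 at 0.524, 3 at 1.047, 4 at 1.571, 5 at 2.094, 6 at 2.618; the numeral over the index line is set. Starts on 1, 2 or 3; a click takes about 0.06 N m; let go, it snaps to the nearest click; stops at 1 and 6
- sleeve_grip (a point): middle of the sleeve's knurled aluminium grip (cylinder 26 mm across, 27 mm long, on the driver's axis), 86 mm above the driver's origin, 13 mm below the sleeve's end
- driver_grip (a point): point on the axis inside the barrel, 38 mm above the driver's origin, 61 mm below the sleeve's end: the barrel is 34 mm across here and nothing above is wider
- driver_tip (a point): tip of the driver's bit, on its axis, 85 mm below the driver's origin; the bit is 6 mm thick
- driver_stand: grey bench stand, fixed, 90 x 180 mm. Top plate 70 x 170 x 12 mm, its upper face 105 mm above the table, with two 25.5 mm square holes at y = -50 and +50 mm (x = 0) that each hold a driver by its square collar against turning. A driver leaves straight up: 90 mm brings its bit above the plate. Four spare bits stand 10 mm proud at its middle. Origin on the table under its middle, y along its length
- plain_driver: plain black screwdriver without sleeve or numbers in the stand's other seat, 100 mm from the torque driver, 36 mm across, top 59 mm above the plate; origin under its shoulder. Leave it there
- tilt_jig: assembly jig, fixed, 120 x 236 mm in plan, about 100 mm high; its face is tilted 35 degrees, looking to its -x side (the robot's) and up, and carries an acrylic frame 62 x 200 x 8 mm with a cap screw at each corner. Origin on the table under its middle, y along the frame's length
- frame_screw: the one cap screw standing proud, at the frame's upper corner on the jig's -y side (robot's right): its head's underside is 18 mm above the frame, the other three heads lie home. Head 11.6 mm across, 7 mm high. Origin in the middle of the head's top; z = screw axis, out of the jig (35 degrees from vertical, leaning to the robot), x up the slope, y along the jig
- caliper: steel vernier caliper lying flat on the table in front of the jig, 88 x 201 x 7 mm; leave it alone
- glue_bottle: small white bottle with a blue cap standing behind the stand, 36 mm across, 84 mm high, origin under its middle; leave it alone
There are look-alikes about, which are no part of the job. What is shaped like the plain_driver but orange is not meant.

How it is judged:
On the way, in this order (a step that is already met when the one before it is completed fails the run):
1. the sleeve is turned to 4 while the driver stands in its seat (value of joint scale_sleeve between 1.42 and 1.72 rad and z of torque_driver in the frame of driver_stand below 0.11 m and angle between torque_driver's own z axis and vertical below 0.1 rad), for 0.3 s.
2. the driver is drawn up out of the stand, its bit clear above the top plate (z of driver_tip in the frame of driver_stand above 0.107 m), for 0.1 s.
At the end, for the whole second after the job is handed in: Sleeve within 0.15 rad of 4; driver's axis within 0.17 rad of the screw's, bit towards it; bit tip 2 to 25 mm out from the head's top and within 7 mm of the screw's axis in x and y; held by the fingers, at rest, touching neither jig, stand nor the things left alone (value of joint scale_sleeve between 1.42 and 1.72 rad and angle between the z axis of torque_driver and the z axis of frame_screw, either way round below 0.17 rad and z of driver_grip in the frame of frame_screw above 0.08 m and z of driver_tip in the frame of frame_screw between 0.002 and 0.025 m and x of driver_tip in the frame of frame_screw between -0.007 and 0.007 m and y of driver_tip in the frame of frame_screw between -0.007 and 0.007 m and contact force between torque_driver and the fingers above 2 N and contact force between torque_driver and tilt_jig below 0.2 N and contact force between torque_driver and driver_stand below 0.2 N and linear speed of torque_driver below 0.02 m/s and angular speed of torque_driver below 0.2 rad/s and contact force between torque_driver and plain_driver below 0.2 N and contact force between torque_driver and caliper below 0.2 N and contact force between torque_driver and glue_bottle below 0.2 N); the arm keeps its last pose, push and grip.
It fails at once if the plain driver is pulled up or knocked (distance of plain_driver from where it was at the start of the episode above 0.015 m or angle between plain_driver's own z axis and vertical above 0.2 rad).
It fails at once if the caliper or the glue bottle is pushed about (distance of any of caliper, glue_bottle from where it was at the start of the episode above 0.02 m or angle between glue_bottle's own z axis and vertical above 0.5 rad).
It also fails if it takes over 58 s, if anything falls off the work surface, if the arm or the gripper's body presses on something with over 40 N, if the wrist force passes 120 N, or if a joint passes its speed limit or range.

## Robot

A 6-joint arm with a two-finger parallel gripper is mounted at the origin on a cart in front of the work surface, level with it; the furniture and walls round the work are solid. World frame = base frame: x ahead of the robot, y to its left, z up, the work surface at z = 0. Lengths are in m, angles in rad, forces in N, time in s.
With the tool pointing down it reaches from about 0.3 to 0.775 m from the base axis. Payload 14.6 kg.
Tool frame: the origin (TCP) lies at the centre of the arm's flange, where the gripper is bolted on; the fingertips stand 199 mm ahead of it and the grasp point (between the pads) lies 180 mm ahead of it; z points along the fingers, y is the line along which they close (so a half turn about z gives the same grasp; the last joint's range is limited). The gripper opens to 94 mm and grips with 3 to 60 N. Pads are 16 mm wide; open, the fingers measure 119 mm over their backs; the gripper's body (75 mm by 177 mm) begins 78 mm behind the grasp point.
Start: joints at [-1.378, 0.3, 1.521, -0, 1.321, -0.067], TCP at [0.141, -0.532, 0.405] pointing down, gripper open.
Joint ranges: [-3.03, 3.03], [-0.79, 2.21], [0.23, 2.52], [-1.04, 4.18], [0, 3.07], [-2.55, 2.55]. Speed limits (rad/s): [2.22, 2.22, 2.57, 3.14, 3.14, 3.14].

## Interface

Orientations are given as [roll, pitch, yaw] about the fixed x, y, z axes, in that order (R = Rz(yaw) Ry(pitch) Rx(roll)).
In Python, from station import ctrl gives the robot as it stands. The module is installed in compiled form; this text tells all that it offers.
- The arm moves only by the tool servo_tool, never from a script. Its argument "motion" is a list of rows, each a list of 5 numbers: the closure, from 0 (fully open) to 1 (shut), then the shift along the world's x, y, z in cm, then the turn about the world's z in degrees. A call has 1 to 20 rows; each row is the pose to reach, as a shift and turn from the pose commanded when the call began; what a row does not reach only later rows make up. A row lasts 1/8 s, in which the tool goes at most 62.5 mm and 10.7 degrees, less where a joint would pass 70% of its speed; a pose out of reach is approached as far as the arm can. A call with a gripper value outside its range is refused whole. The fingers move at their own pace and stop on an object; "squeeze" is the grip in N (left out, the last holds). Time passes only in rows, so rows that repeat a pose let the fingers close. It gives the time, the measured TCP pose, the force, the opening and the grip force at its end, in the units of the state.
- ctrl.get_obs(): the state, without advancing time (a new reading comes with each control period).
- ctrl.camera(name): name is "scene" or "top"; returns a dict with "image" (384x512x3 uint8, red, green, blue), "fx", "fy", "cx", "cy" (pixels), "camera_from_world" (4x4, takes a point from world to camera coordinates). Camera axes: x right, y up, looking along -z (the intrinsics and any distortion apply to the point x, -y, -z); pixel columns grow to the right and rows downward; lengths in m; the calibration is good to about 2 mm. A picture is of the moment at which its call begins. There is no depth.
- ctrl.hand_in(): hands the job in; it is judged then, once.
The state is a dict: "time_s": time; "qpos": joint angles; "joint_vel": joint speeds; "tau": joint torques, N m; "ee_pos": TCP position; "eef_rot": TCP orientation; "force": force on the tool from outside, world axes, zero at the start; "moment": the same for the moment, N m; "grip_width": finger opening in m; "grip_force": force on a finger pad.
Only numpy, scipy, OpenCV 4.12 (cv2) and the standard library are available. Lean on these libraries where they do the work, as an engineer would, in place of code of your own. Each camera call takes 0.05 s, during which the arm holds its last target. There are 200 camera calls.

## Working session

There is one attempt and no reset: what is moved stays moved. The work goes in short steps, Python scripts to look and compute and a tool call to move; the robot and the scene stay as the last step left them, time stands still between calls to the robot, and variables do not carry over. Pictures are saved under pics/ and viewed, at most 10 in all, crops included, and the job is handed in when it is done.

Besides the shell and the picture viewer there is one more tool, called in YAML: its name, and indented under it one key for each argument. servo_tool: Moves the arm, as the interface text tells. Its arguments: {"type":"object","properties":{"motion":{"type":"array","items":{"type":"array","items":{"type":"number"}}},"squeeze":{"type":"number"}},"required":["motion"]}

```bash
mkdir -p pics; cat > h.py <<'E'
import numpy as np, cv2
from station import ctrl
def cam(n): 
    c=ctrl.camera(n); c['T']=np.array(c['camera_from_world']); return c
def proj(c,p):
    q=c['T'][:3,:3]@np.asarray(p,float)+c['T'][:3,3]
    return np.array([c['cx']+c['fx']*q[0]/-q[2], c['cy']+c['fy']*-q[1]/-q[2]])
def ray(c,uv):
    d=np.array([(uv[0]-c['cx'])/c['fx'],-(uv[1]-c['cy'])/c['fy'],-1.])
    R=c['T'][:3,:3]; return -R.T@c['T'][:3,3], R.T@d/np.linalg.norm(d)
def atz(c,uv,z):
    o,d=ray(c,uv); return o+d*(z-o[2])/d[2]
def tri(c1,a,c2,b):
    o1,d1=ray(c1,a);o2,d2=ray(c2,b)
    s=np.linalg.lstsq(np.c_[d1,-d2],o2-o1,rcond=None)[0]
    p,q=o1+s[0]*d1,o2+s[1]*d2
    return (p+q)/2,np.linalg.norm(p-q)
def save(c,f,box=None,k=1):
    im=c['image'][:,:,::-1]
    if box: im=im[box[1]:box[3],box[0]:box[2]]
    cv2.imwrite(f,cv2.resize(im,None,fx=k,fy=k,interpolation=cv2.INTER_CUBIC))
E
python3 - <<'E'
from h import *
for n in('scene','top'):
    c=cam(n); save(c,f'pics/{n}0.png',None,1.5); print(n,c['fx'],c['cx'],c['cy'],ray(c,(c['cx'],c['cy'])), [k for k in c])
    np.save(f'{n}0.npy',c,allow_pickle=True)
print(ctrl.get_obs())
E
```

```text
scene 350.3166773989886 250.925781447468 191.1719844468382 (array([0.05880997, 0.51972572, 0.55519213]), array([ 0.59747268, -0.65340653, -0.46485084])) ['image', 'fx', 'fy', 'cx', 'cy', 'camera_from_world', 'T']
top 391.41496025808357 253.41071534997488 187.6450189924208 (array([ 0.41177007, -0.03464903,  0.97044669]), array([ 0.14867435, -0.03137169, -0.98838846])) ['image', 'fx', 'fy', 'cx', 'cy', 'camera_from_world', 'T']
{'time_s': 0.1, 'qpos': array([-1.37758145e+00,  3.00402828e-01,  1.52149459e+00,  1.53506955e-05,
        1.32070872e+00, -6.65895192e-02]), 'joint_vel': array([-0.0003895 , -0.00088669, -0.00274811,  0.00065011, -0.00109049,
        0.000193  ]), 'tau': array([ 5.63814392e-04, -5.32645798e+01, -3.53283763e+01,  7.08843581e-02,
        2.35017983e-02, -6.86138515e-05]), 'ee_pos': array([ 0.14128899, -0.53151503,  0.40416027]), 'eef_rot': array([-3.14058241e+00, -8.22734375e-05,  2.59800549e-01]), 'force': array([-0.43932261, -0.63046212,  0.36248133]), 'moment': array([-0.02483226,  0.02998915, -0.0385865 ]), 'grip_force': 0.0, 'grip_width': 0.09391656231557187}
```

View pics/scene0.png

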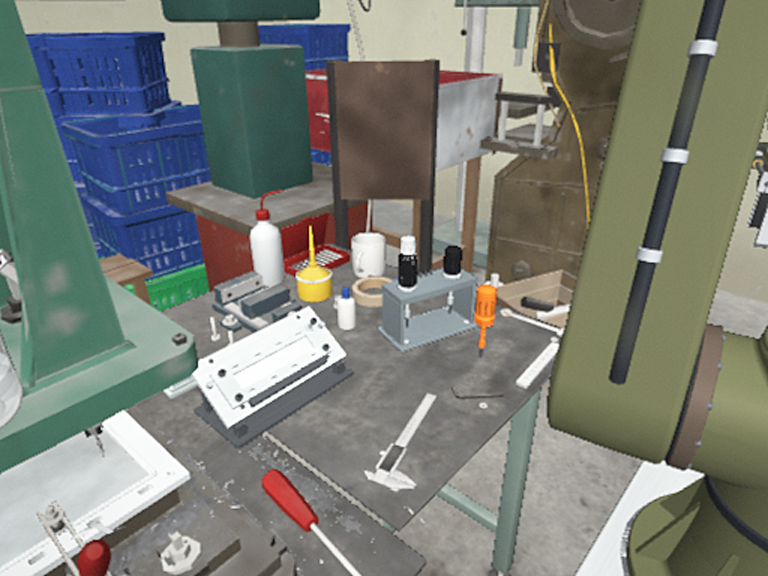

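View pics/top0.png

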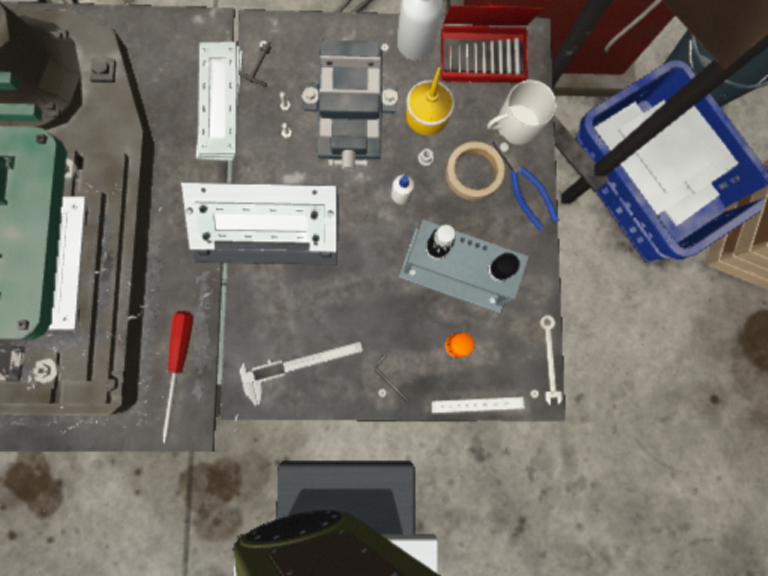

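```bash
python3 - <<'E'
from h import *
L=[np.load(f'{n}0.npy',allow_pickle=True).item()['image'][:,:,::-1] for n in('scene','top')]
def t(im,x,y,w,h,k): return cv2.resize(im[y:y+h,x:x+w],None,fx=k,fy=k,interpolation=cv2.INTER_CUBIC)
a=np.hstack([t(L[0],255,150,50,50,8)[:300], t(L[1],265,135,50,50,8)[:300]])
a=np.hstack([t(L[0],250,153,80,60,5), t(L[1],262,140,80,60,5)])
b=np.hstack([t(L[0],180,195,80,60,5), t(L[1],160,115,80,60,5)])
cv2.imwrite('pics/c1.png',np.vstack([a,b]))
E
```

```text
(no output)
```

View pics/c1.png

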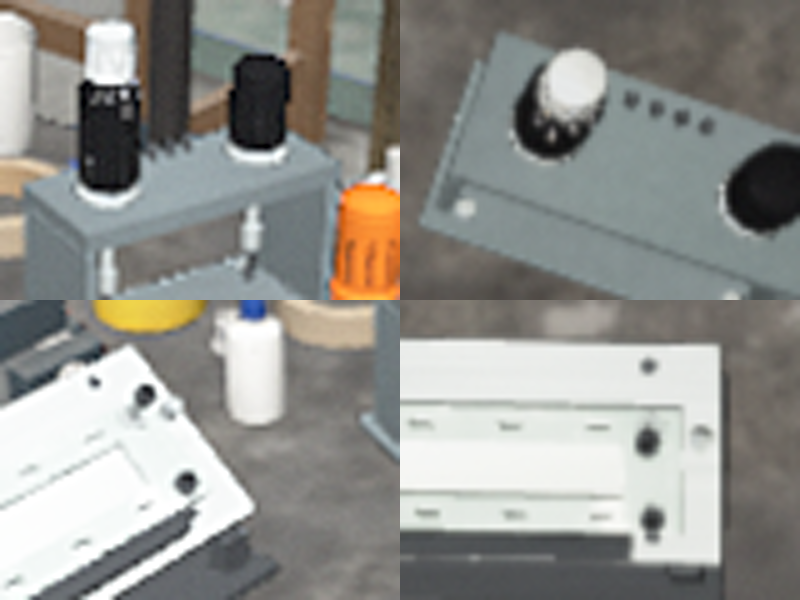

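```bash
python3 - <<'E'
from h import *
s,t=[np.load(f'{n}0.npy',allow_pickle=True).item() for n in('scene','top')]
S=lambda x,y,ox,oy:((x+.5)/5-.5+ox,(y+.5)/5-.5+oy)
P={}
for n,a,b in [('sleeve_end',S(110,28,250,153),S(177,78,262,140)),('plain_top',S(263,62,250,153),S(373,183,262,140)),
 ('screw',S(145,92,180,195),S(247,138,160,115)),('lower screw',S(186,181,180,195),S(253,219,160,115)),('glue cap',(346/1.5,291/1.5),(403.5/1.5,181/1.5))]:
    P[n]=tri(s,a,t,b); print(n,P[n])
# corners of stand top at z=.105 from top view
for q in [(500-400,35),(422-400,225)]: print('corner',atz(t,S(*q,262,140),.105))
c=P['sleeve_end'][0]; d=(P['plain_top'][0]-c)[:2]; print(np.linalg.norm(d),np.degrees(np.arctan2(*d[::-1])))
yaw=np.arctan2(-d[1],-d[0])-np.pi/2; print('stand yaw',np.degrees(yaw))
# screws near edge direction: jig left corner screws
for z in(0,.05,.099,.105,.204): print(z,proj(s,[c[0],c[1],z]),proj(t,[c[0],c[1],z]))
print(np.linalg.norm(c[:2]),np.linalg.norm(P['screw'][0][:2]))
for cam_ in(s,t):
  g=cv2.cvtColor(cam_['image'],cv2.COLOR_RGB2GRAY)
  for r,z in((.0165,.169),(.016,.172),(.015,.175)):
    row=[]
    for a in range(0,360,15):
      p=c[:2]+r*np.array([np.cos(yaw+np.radians(a)),np.sin(yaw+np.radians(a))])
      u=proj(cam_,[*p,z]); row.append(int(cv2.getRectSubPix(g,(1,1),tuple(map(float,u)))[0,0]))
    print(z,row)
E
```

```text
sleeve_end (array([ 0.59369984, -0.14656622,  0.20426968]), np.float64(0.0012281103665432072))
plain_top (array([ 0.55772821, -0.23539774,  0.16565354]), np.float64(0.004110255862484393))
screw (array([0.64462285, 0.03887444, 0.10191849]), np.float64(0.0026780023573135356))
lower screw (array([0.61687836, 0.03910345, 0.06077194]), np.float64(0.0011299134338192036))
glue cap (array([ 0.70606679, -0.09938109,  0.07803769]), np.float64(0.0024106607696663244))
corner [ 0.63735232 -0.12560445  0.105     ]
corner [ 0.54922434 -0.09030161  0.105     ]
0.0958383898889358 -112.04510283385213
stand yaw -22.045102833852127
0 [270.40306109 223.80012969] [285.5867663  173.99971948]
0.05 [270.62196848 208.89968621] [287.96351532 170.19532774]
0.099 [270.84670728 193.60231319] [290.54827139 166.05798528]
0.105 [270.874956   191.67949766] [290.88419228 165.52028666]
0.204 [271.3658371  158.26652633] [297.1567697  155.47995783]
0.6115236349237603 0.645793964989448
0.169 [216, 89, 83, 97, 109, 98, 41, 22, 78, 66, 108, 53, 73, 62, 50, 85, 80, 69, 128, 176, 231, 249, 254, 254]
0.172 [240, 211, 145, 136, 125, 72, 18, 27, 48, 92, 118, 55, 162, 92, 41, 60, 97, 147, 156, 213, 239, 234, 244, 240]
0.175 [233, 233, 185, 154, 145, 112, 39, 18, 28, 69, 65, 68, 128, 72, 90, 147, 140, 136, 174, 230, 232, 232, 245, 238]
0.169 [223, 226, 221, 172, 80, 76, 60, 31, 20, 29, 77, 36, 121, 21, 39, 34, 88, 94, 90, 103, 144, 212, 220, 220]
0.172 [223, 226, 222, 185, 93, 68, 49, 37, 23, 32, 89, 43, 110, 22, 67, 30, 92, 82, 83, 97, 155, 214, 220, 220]
0.175 [223, 226, 226, 202, 126, 89, 65, 41, 34, 49, 77, 51, 60, 40, 98, 35, 87, 64, 85, 98, 173, 217, 220, 220]
```

servo_tool:
  motion:
    - [0, 0, 0, 6, 0]
    - [0, 45.2, 38.5, 6, 23]
    - [0, 45.2, 38.5, 6, 23]
    - [0, 45.2, 38.5, 6, 23]
    - [0, 45.2, 38.5, 6, 23]
    - [0, 45.2, 38.5, 6, 23]
    - [0, 45.2, 38.5, 6, 23]
    - [0, 45.2, 38.5, 6, 23]
    - [0, 45.2, 38.5, 6, 23]
    - [0, 45.2, 38.5, 6, 23]
    - [0, 45.2, 38.5, 6, 23]
    - [0, 45.2, 38.5, 6, 23]
    - [0, 45.2, 38.5, 6, 23]
    - [0, 45.2, 38.5, 6, 23]
  squeeze: 20

```text
time_s: 1.85
ee_pos: [0.5926, -0.1475, 0.4649]
eef_rot: [3.141, -0.0, 0.66]
force: [0.4, -0.6, -0.5]
grip_width: 0.0937
grip_force: 0.0
```

```bash
python3 - <<'E'
from h import *
o=ctrl.get_obs(); print(o['time_s'],o['ee_pos'],o['eef_rot'],o['qpos'])
a=cam('scene');b=cam('top')
im=[cv2.resize(x['image'][y0:y0+150,x0:x0+100,::-1],None,fx=4,fy=4,interpolation=cv2.INTER_CUBIC) for x,x0,y0 in((a,220,90),(b,250,110))]
cv2.imwrite('pics/c2.png',np.hstack(im))
tip=o['ee_pos']-[0,0,.199]
print(proj(a,tip),proj(b,tip))
# jig yaw from frame screws in first top image
t=np.load('top0.npy',allow_pickle=True).item();print(atz(t,(205/1.5,236/1.5),.0608),atz(t,(205/1.5,210/1.5),.0919))
save(t,'pics/jig.png',(115,110,235,190),6.5)
E
```

```text
1.85 [ 0.59258166 -0.14748972  0.46490751] [ 3.14136337e+00 -5.67152260e-05  6.59859954e-01] [-3.03898146e-01  4.03322835e-01  1.24406322e+00 -8.44593907e-05
  1.49398593e+00  6.07044704e-01]
[272.27078553 135.61594587] [302.43869813 148.42221843]
[0.61718866 0.2121575  0.0608    ] [0.65074562 0.20583058 0.0919    ]
```

View pics/c2.png

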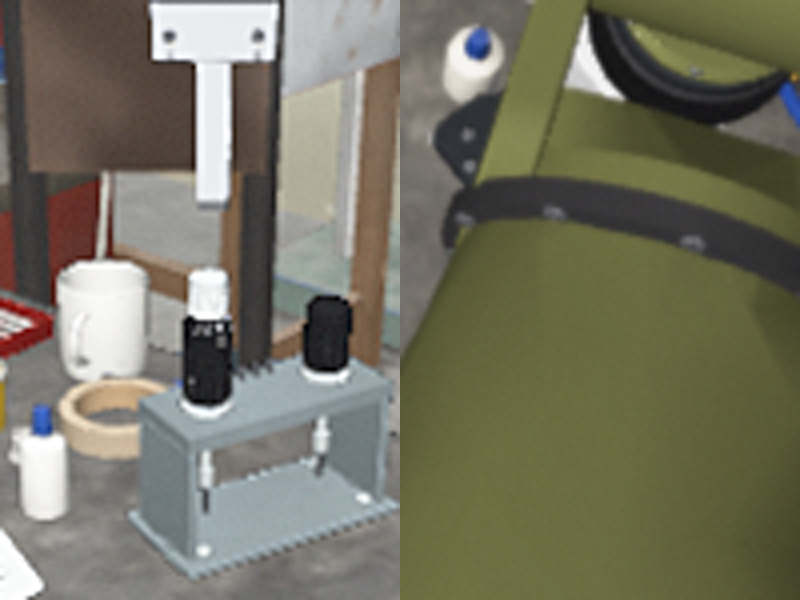

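View pics/jig.png

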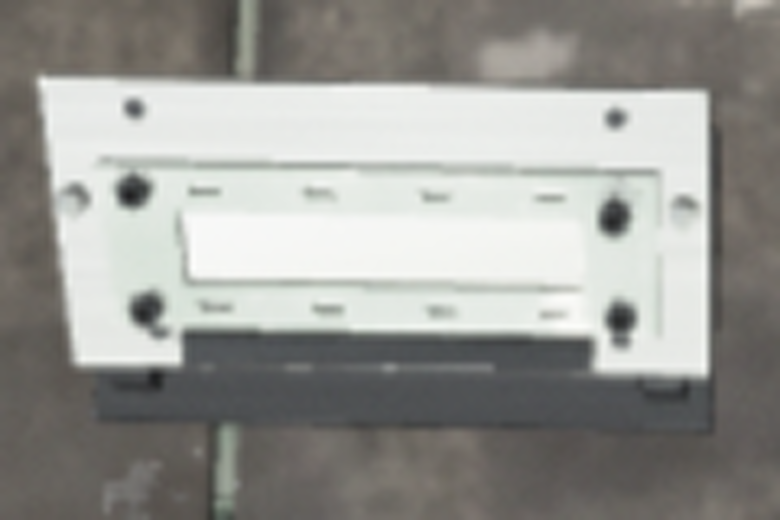

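servo_tool:
  motion:
    - [0, 0.1, 0.1, -4, 0]
    - [0, 0.1, 0.1, -8.7, 0]
    - [0, 0.1, 0.1, -8.7, 0]
    - [1, 0.1, 0.1, -8.7, 0]
    - [1, 0.1, 0.1, -8.7, 0]
    - [1, 0.1, 0.1, -8.7, 0]
    - [1, 0.1, 0.1, -8.7, 0]
    - [1, 0.1, 0.1, -8.7, 0]
    - [1, 0.1, 0.1, -8.7, 0]
    - [1, 0.1, 0.1, -8.7, 0]
  squeeze: 20

```text
time_s: 3.2
ee_pos: [0.5943, -0.1455, 0.3777]
eef_rot: [3.141, -0.0, 0.661]
force: [0.2, -1.5, 0.2]
grip_width: 0.0273
grip_force: 0.3
```

```bash
python3 - <<'E'
from h import *
t=np.load('top0.npy',allow_pickle=True).item()
f=lambda x,y:((x+.5)/6.5-.5+115,(y+.5)/6.5-.5+110)
for a,b,z in(((147,306),(621,315),.061),((134,107),(616,118),.1),((100,160),(660,172),.09)):
    p,q=atz(t,f(*a),z),atz(t,f(*b),z); d=p-q; print(p,q,np.linalg.norm(d),np.degrees(np.arctan2(-d[0],d[1])))
o=ctrl.get_obs(); print(o['ee_pos'],o['eef_rot'],o['force'],o['moment'],o['grip_width'])
E
```

```text
[0.61879905 0.21096202 0.061     ] [0.61814619 0.03967449 0.061     ] 0.17128877426201214 -0.21838222447855113
[0.6812594  0.20864908 0.1       ] [0.68036162 0.03998879 0.1       ] 0.16866268029350825 -0.30498162366332476
[0.66473926 0.22233113 0.09      ] [0.66384218 0.0247404  0.09      ] 0.1975927665272429 -0.26012520755212437
[ 0.59430858 -0.14554887  0.37765239] [ 3.14147224e+00 -3.54948668e-05  6.61285427e-01] [ 0.18230915 -1.47228031  0.20007725] [-0.1237251  -0.0832982   0.02374247] 0.027265796760332497
```

servo_tool:
  motion:
    - [1, 0, 0, 0, 0]
    - [1, 0, 0, 0, 0]
    - [1, 0, 0, 0, 0]
    - [1, 0, 0, 0, -8]
    - [1, 0, 0, 0, -16]
    - [1, 0, 0, 0, -24]
    - [1, 0, 0, 0, -32]
    - [1, 0, 0, 0, -40]
    - [1, 0, 0, 0, -48]
    - [1, 0, 0, 0, -56]
    - [1, 0, 0, 0, -62]
    - [1, 0, 0, 0, -62]
    - [1, 0, 0, 0, -62]
    - [1, 0, 0, 0, -62]
  squeeze: 20

```text
time_s: 4.95
ee_pos: [0.5943, -0.1456, 0.3777]
eef_rot: [3.142, -0.0, -0.42]
force: [0.7, -1.6, -1.1]
grip_width: 0.0257
grip_force: 20.0
```

```bash
python3 - <<'E'
from h import *
o=ctrl.get_obs(); print(o['ee_pos'],o['eef_rot'],o['force'],o['moment'],o['grip_width'],o['grip_force'])
E
```

```text
[ 0.5942862  -0.14558915  0.37766676] [ 3.14151200e+00 -1.53632192e-04 -4.19516927e-01] [ 0.65399397 -1.61079139 -1.11457387] [-0.3311466  -0.22910338 -0.05731415] 0.025700634892950918 19.957419633865356
```

servo_tool:
  motion:
    - [0, 0, 0, 0, 0]
    - [0, 0, 0, 0, 0]
    - [0, 0, 0, 0, 0]
    - [0, 0, 0, 0, 2]
    - [0, 0, 0, 4, 2]
    - [0, 0, 0, 8, 2]
    - [0, 0, 0, 8, 2]

```text
time_s: 5.82
ee_pos: [0.5941, -0.1454, 0.461]
eef_rot: [-3.141, -0.006, -0.385]
force: [-0.2, 0.4, 0.3]
grip_width: 0.0917
grip_force: 0.0
```

```bash
python3 - <<'E'
from h import *
a=cam('scene'); np.save('scene1.npy',a,allow_pickle=True)
a0=np.load('scene0.npy',allow_pickle=True).item()
cs=[cv2.resize(x['image'][150:200,250:295,::-1],None,fx=8,fy=8,interpolation=cv2.INTER_CUBIC) for x in(a0,a)]
cv2.imwrite('pics/c3.png',np.hstack(cs))
for A in(a0,a):
  g=cv2.cvtColor(A['image'],cv2.COLOR_RGB2GRAY)
  for r,z in((.0165,.170),(.0155,.173)):
    print([int(cv2.getRectSubPix(g,(1,1),tuple(map(float,proj(A,[.5937+r*np.cos(np.radians(d-22)),-.1466+r*np.sin(np.radians(d-22)),z]))))[0,0]) for d in range(60,256,15)])
o=ctrl.get_obs(); print(o['time_s'],o['ee_pos'],o['eef_rot'],o['grip_width'])
E
```

```text
[106, 95, 40, 24, 68, 76, 115, 51, 108, 68, 50, 82, 72, 96]
[130, 77, 4, 26, 42, 87, 96, 66, 176, 105, 42, 75, 133, 142]
[159, 126, 101, 33, 42, 91, 112, 105, 72, 69, 43, 88, 75, 73]
[154, 153, 151, 128, 35, 129, 118, 112, 85, 63, 22, 53, 82, 106]
5.875 [ 0.59416914 -0.14546738  0.45859221] [-3.14131564e+00 -2.07354573e-03 -3.84761698e-01] 0.09351413489419046
```

View pics/c3.png

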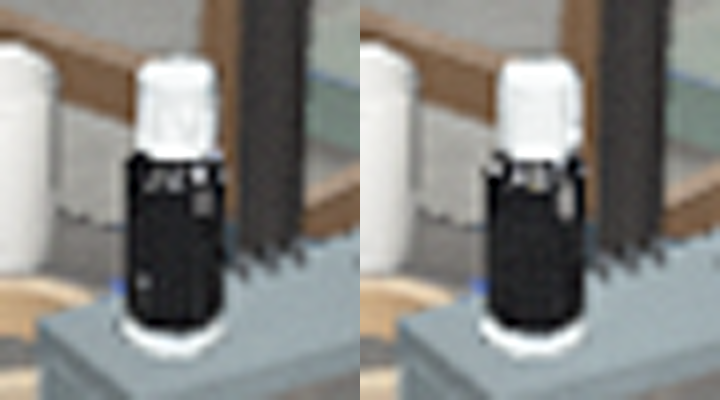

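```bash
python3 - <<'E'
from h import *
for f in('scene0','scene1','top0'):
    a=np.load(f+'.npy',allow_pickle=True).item()
    print(f)
    g=cv2.cvtColor(a['image'],cv2.COLOR_RGB2GRAY)
    if f[0]=='s': print(np.arange(262,281)); print(g[167:180,262:281])
    else: print(np.arange(283,304)); print(g[157:175,283:304])
    for z,r in((.167,.017),(.172,.015),(.177,.013)):
      print(z,[[d]+[round(float(v),1) for v in proj(a,[.5937+r*np.cos(np.radians(d-22)),-.1466+r*np.sin(np.radians(d-22)),z])] for d in range(90,241,30)])
E
```

```text
scene0
[262 263 264 265 266 267 268 269 270 271 272 273 274 275 276 277 278 279
 280]
[[163 165 165 165 157 231 244 232 241 246 241 230 235 245 187  89  90  74
   51]
 [157 160 167 170 149 196 232 252 255 255 255 248 241 240 183 118  95  75
   49]
 [156 160 166 157  87  16 119 226 253 255 255 243 234 171 163 152  87  75
   48]
 [160 163 171 107   0  19  11  40  45  46  62  37  82  68  48  56  82  75
   49]
 [161 165 173 114  13  30  28  90  81  68  99  63 185 158   9  80 106  78
   52]
 [159 162 173 116  12  29  61 102  84 123 104  25 154 131  17  80 109  79
   49]
 [161 165 174 117   1  26  93  77  47 113  97  34  45  54  38   5  82  84
   53]
 [161 160 171 114  11  28  26  28  28  27  29  26  75 102  68  10  86  83
   51]
 [154 158 168 118  22  26  27  29  34  31  35  24  83 105  69  23  86  81
   53]
 [160 162 173 117  16  25  34  39  31  33  36  26  73  88  59  26  78  73
   53]
 [152 147 156 108  25  40  29  35  37  36  36  34  31  22  29  30  79  76
   52]
 [116  97 103  78  27  35  32  34  32  35  34  35  37  31  21  32  71  70
   56]
 [124 123 125  85  29  34  31  32  34  36 
[... 3362 characters left out ...]
9 108 137 144 146 146
  147 149 148]
 [142 144 144 146 152 159 161 169 164 156 137 121 144 141 146 146 144 147
  146 148 147]
 [145 144 144 144 146 148 152 156 155 152 146 142 148 146 147 146 146 145
  145 146 144]
 [145 144 145 145 148 148 149 149 147 146 145 147 148 147 147 146 147 145
  145 145 145]]
0.167 [[90, 287.2, 156.4], [120, 286.7, 160.5], [150, 288.3, 164.3], [180, 291.7, 166.8], [210, 295.8, 167.4], [240, 299.7, 165.8]]
0.172 [[90, 288.3, 156.3], [120, 287.9, 159.9], [150, 289.4, 163.2], [180, 292.4, 165.5], [210, 296.0, 166.0], [240, 299.4, 164.6]]
0.177 [[90, 289.5, 156.1], [120, 289.2, 159.2], [150, 290.4, 162.1], [180, 293.0, 164.1], [210, 296.2, 164.5], [240, 299.2, 163.3]]
```

servo_tool:
  motion:
    - [0, 0, 0, -4, 0]
    - [0, 0, 0, -8, 0]
    - [0.5, 0, 0, -8, 0]
    - [1, 0, 0, -8, 0]
    - [1, 0, 0, -8, 0]
    - [1, 0, 0, -8, 0]
    - [1, 0, 0, -8, 0]
    - [1, 0, 0, -8, 0]
    - [1, 0, 0, -8, 0]
    - [1, 0, 0, -8, 0]
    - [1, 0, 0, -8, 0]
    - [1, 0, 0, -8, 10]
    - [1, 0, 0, -8, 20]
    - [1, 0, 0, -8, 30]
    - [1, 0, 0, -8, 40]
    - [1, 0, 0, -8, 50]
    - [1, 0, 0, -8, 60]
    - [1, 0, 0, -8, 70]
    - [1, 0, 0, -8, 75]
    - [1, 0, 0, -8, 75]
  squeeze: 15

```text
time_s: 8.38
ee_pos: [0.5943, -0.1457, 0.3777]
eef_rot: [3.141, 0.0, 0.922]
force: [0.3, -1.5, 0.3]
grip_width: 0.0259
grip_force: 15.0
```

```bash
cat > o.py <<'E'
from h import *
o=ctrl.get_obs(); print(o['time_s'],*[np.round(o[k],3) for k in('ee_pos','eef_rot','force','moment','grip_width','grip_force','qpos')])
E
python3 o.py
```

```text
8.375 [ 0.594 -0.146  0.378] [3.141 0.    0.922] [ 0.258 -1.482  0.339] [-0.473  0.071 -0.015] 0.026 14.976 [-0.3    0.459  1.366 -0.     1.316  0.348]
```

servo_tool:
  motion:
    - [1, 0, 0, 0, 10]
    - [1, 0, 0, 0, 20]
    - [1, 0, 0, 0, 30]
    - [1, 0, 0, 0, 30]

```text
time_s: 8.88
ee_pos: [0.5943, -0.1456, 0.3777]
eef_rot: [3.142, 0.0, 1.444]
force: [-0.5, -1.9, 1.5]
grip_width: 0.0254
grip_force: 15.0
```

```bash
python3 o.py
```

```text
8.875 [ 0.594 -0.146  0.378] [3.142 0.    1.444] [-0.545 -1.908  1.535] [-0.529  0.    -0.005] 0.025 14.98 [-0.3    0.459  1.366 -0.     1.316 -0.173]
```

servo_tool:
  motion:
    - [1, 0, 0, 0, 10]
    - [1, 0, 0, 0, 20]
    - [1, 0, 0, 0, 25]
    - [1, 0, 0, 0, 25]

```text
time_s: 9.38
ee_pos: [0.5943, -0.1456, 0.3778]
eef_rot: [3.141, 0.0, 1.877]
force: [0.5, -2.0, 0.5]
grip_width: 0.0258
grip_force: 15.0
```

```bash
python3 o.py
```

```text
9.375 [ 0.594 -0.146  0.378] [3.141 0.    1.877] [ 0.519 -1.977  0.482] [-0.566 -0.263 -0.125] 0.026 14.998 [-0.3    0.459  1.366 -0.     1.316 -0.607]
```

servo_tool:
  motion:
    - [1, 0, 0, 0, 10]
    - [1, 0, 0, 0, 10]

```text
time_s: 9.62
ee_pos: [0.5943, -0.1453, 0.3777]
eef_rot: [3.142, -0.001, 2.052]
force: [-0.2, -0.7, 1.4]
grip_width: 0.0255
grip_force: 15.0
```

```bash
python3 o.py
```

```text
9.625 [ 0.594 -0.145  0.378] [ 3.142e+00 -1.000e-03  2.052e+00] [-0.212 -0.682  1.445] [ 0.08   0.033 -0.211] 0.025 14.999 [-0.3    0.459  1.367  0.     1.316 -0.781]
```

servo_tool:
  motion:
    - [1, 0, 0, 0, -10]
    - [1, 0, 0, 0, -20]
    - [1, 0, 0, 0, -30]
    - [1, 0, 0, 0, -40]
    - [1, 0, 0, 0, -50]
    - [1, 0, 0, 0, -60]
    - [1, 0, 0, 0, -70]
    - [1, 0, 0, 0, -80]
    - [1, 0, 0, 0, -90]
    - [1, 0, 0, 0, -94]
    - [1, 0, 0, 0, -94]

```text
time_s: 11.0
ee_pos: [0.5944, -0.1456, 0.3777]
eef_rot: [3.141, -0.001, 0.412]
force: [2.3, -1.9, -0.0]
grip_width: 0.0261
grip_force: 15.0
```

```bash
python3 o.py
```

```text
11.0 [ 0.594 -0.146  0.378] [ 3.141e+00 -1.000e-03  4.120e-01] [ 2.342 -1.871 -0.044] [-0.505 -0.634  0.014] 0.026 15.008 [-0.3    0.459  1.366 -0.     1.315  0.859]
```

servo_tool:
  motion:
    - [0, 0, 0, 0, 0]
    - [0, 0, 0, 0, 0]
    - [0, 0, 0, 0, 0]
    - [0, 0, 0, 0, 0]
    - [0, 0, 0, 4, -8]
    - [0, 0, 0, 4, -18]
    - [0, 0, 0, 4, -28]
    - [0, 0, 0, 4, -38]
    - [0, 0, 0, 4, -46]
    - [0, 0, 0, 4, -46]

```text
time_s: 12.25
ee_pos: [0.5943, -0.1455, 0.4177]
eef_rot: [-3.142, 0.0, -0.385]
force: [0.3, 0.3, 0.1]
grip_width: 0.094
grip_force: 0.0
```

```bash
python3 o.py; python3 - <<'E'
from h import *
a=cam('scene'); np.save('scene2.npy',a,allow_pickle=True)
g=cv2.cvtColor(a['image'],cv2.COLOR_RGB2GRAY); print(np.arange(264,280)); print(g[167:178,264:280])
E
```

```text
12.25 [ 0.594 -0.146  0.418] [-3.142  0.    -0.385] [0.289 0.271 0.095] [-0.008  0.002  0.017] 0.094 0.0 [-0.3    0.43   1.314  0.     1.397  1.656]
[264 265 266 267 268 269 270 271 272 273 274 275 276 277 278 279]
[[173 172 167 216 222 195 177 155 158 181 202 220 199 126  97  77]
 [170 177 159 184 208 212 192 165 162 181 213 205 183 134  97  77]
 [172 164  91  21 119 202 192 158 148 162 192 123 146 146  94  79]
 [175 114   1  18   6 135 118  78 108  61 150 147  91  56  77  81]
 [180 118  11  22 105 184 134  69 123  82 206 214  90  13  86  84]
 [182 118   7  22 176 166  70 128 172 110   8  52  49  14  89  86]
 [181 121  10  23  94  81  46 125 181 130  18 120 104  11  88  86]
 [176 120  11  24  28  29  28  31  26  27  17 146 121   9  90  90]
 [176 122  20  24  35  35  30  33  32  30  25 145 122   1  85  86]
 [181 125  29  29  34  31  36  39  37  34  25 125 107  16  78  83]
 [159 112  36  40  37  37  39  38  39  37  35  22  28  41  81  76]]
```

```bash
python3 - <<'E'
from h import *
t=[cv2.resize(np.load(f'scene{i}.npy',allow_pickle=True).item()['image'][164:182,262:281,::-1],None,fx=14,fy=14,interpolation=cv2.INTER_LANCZOS4) for i in(0,1,2)]
cv2.imwrite('pics/c4.png',np.hstack(t))
E
```

```text
(no output)
```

View pics/c4.png

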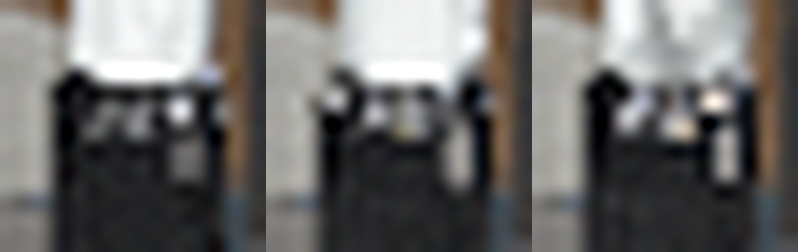

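servo_tool:
  motion:
    - [0, 0, 0, 0, 10]
    - [0, 0, 0, 0, 20]
    - [0, 0, 0, 0, 30]
    - [0, 0, 0, 0, 40]
    - [0, 0, 0, 0, 50]
    - [0, 0, 0, -2, 60]
    - [0.5, 0, 0, -4, 70]
    - [0.7, 0, 0, -4, 75]
    - [1, 0, 0, -4, 75]
    - [1, 0, 0, -4, 75]
    - [1, 0, 0, -4, 75]
    - [1, 0, 0, -4, 75]
    - [1, 0, 0, -4, 75]
    - [1, 0, 0, -4, 75]
    - [1, 0, 0, -4, 75]
  squeeze: 15

```text
time_s: 14.18
ee_pos: [0.5943, -0.1456, 0.3777]
eef_rot: [3.141, -0.0, 0.923]
force: [1.2, -1.7, 0.2]
grip_width: 0.0257
grip_force: 15.0
```

servo_tool:
  motion:
    - [1, 0, 0, 0, -10]
    - [1, 0, 0, 0, -20]
    - [1, 0, 0, 0, -30]
    - [1, 0, 0, 0, -40]
    - [1, 0, 0, 0, -46]
    - [1, 0, 0, 0, -46]

```text
time_s: 14.92
ee_pos: [0.5943, -0.1456, 0.3778]
eef_rot: [3.141, -0.0, 0.121]
force: [1.3, -2.5, 0.8]
grip_width: 0.0256
grip_force: 15.0
```

```bash
python3 o.py
```

```text
14.925 [ 0.594 -0.146  0.378] [ 3.141 -0.     0.121] [ 1.282 -2.543  0.81 ] [-0.443 -0.279  0.054] 0.026 14.989 [-0.3    0.459  1.366 -0.     1.316  1.15 ]
```

servo_tool:
  motion:
    - [1, 0, 0, 0, -10]
    - [1, 0, 0, 0, -20]
    - [1, 0, 0, 0, -29]
    - [1, 0, 0, 0, -29]

```text
time_s: 15.42
ee_pos: [0.5943, -0.1456, 0.3778]
eef_rot: [3.141, -0.0, -0.383]
force: [1.4, -2.5, 2.4]
grip_width: 0.0254
grip_force: 15.0
```

```bash
python3 o.py
```

```text
15.425 [ 0.594 -0.146  0.378] [ 3.141 -0.    -0.383] [ 1.404 -2.543  2.36 ] [-0.532 -0.038 -0.004] 0.025 15.009 [-0.3    0.459  1.366 -0.     1.316  1.654]
```

servo_tool:
  motion:
    - [1, 0, 0, 0, -8]
    - [1, 0, 0, 0, -8]

```text
time_s: 15.68
ee_pos: [0.5942, -0.1455, 0.3777]
eef_rot: [3.141, 0.0, -0.521]
force: [-2.0, -1.4, 2.2]
grip_width: 0.0258
grip_force: 15.0
```

```bash
python3 o.py
```

```text
15.675 [ 0.594 -0.146  0.378] [ 3.141  0.    -0.521] [-1.986 -1.413  2.218] [-0.364  0.325  0.107] 0.026 15.007 [-0.3    0.459  1.367 -0.     1.316  1.791]
```

servo_tool:
  motion:
    - [1, 0, 0, 0, -8]
    - [1, 0, 0, 0, -8]

```text
time_s: 15.92
ee_pos: [0.5942, -0.1455, 0.3776]
eef_rot: [3.141, 0.0, -0.66]
force: [-1.3, -1.7, 2.3]
grip_width: 0.0256
grip_force: 15.0
```

```bash
python3 o.py
```

```text
15.925 [ 0.594 -0.145  0.378] [ 3.141  0.    -0.66 ] [-1.336 -1.691  2.25 ] [-0.234  0.383  0.151] 0.026 15.005 [-0.3    0.459  1.367  0.     1.316  1.93 ]
```

servo_tool:
  motion:
    - [1, 0, 0, 0, -8]
    - [1, 0, 0, 0, -8]

```text
time_s: 16.18
ee_pos: [0.5943, -0.1454, 0.3776]
eef_rot: [-3.142, 0.0, -0.799]
force: [-1.9, -1.1, 2.3]
grip_width: 0.0256
grip_force: 15.0
```

```bash
python3 o.py
```

```text
16.175 [ 0.594 -0.145  0.378] [-3.142  0.    -0.799] [-1.875 -1.097  2.252] [-0.033  0.359  0.062] 0.026 15.003 [-0.3    0.459  1.367  0.     1.316  2.07 ]
```

servo_tool:
  motion:
    - [1, 0, 0, 0, -8]
    - [1, 0, 0, 0, -8]

```text
time_s: 16.42
ee_pos: [0.5943, -0.1454, 0.3776]
eef_rot: [-3.141, 0.0, -0.938]
force: [-1.3, 1.5, 1.9]
grip_width: 0.0257
grip_force: 15.0
```

```bash
python3 o.py
```

```text
16.425 [ 0.594 -0.145  0.378] [-3.141  0.    -0.938] [-1.338  1.53   1.912] [0.152 0.351 0.102] 0.026 15.002 [-0.3    0.459  1.367  0.     1.316  2.209]
```

servo_tool:
  motion:
    - [1, 0, 0, 0, -8]
    - [1, 0, 0, 0, -8]

```text
time_s: 16.68
ee_pos: [0.5943, -0.1454, 0.3777]
eef_rot: [-3.141, 0.0, -1.078]
force: [-1.0, 0.0, 1.8]
grip_width: 0.0257
grip_force: 15.0
```

```bash
python3 o.py
```

```text
16.675 [ 0.594 -0.145  0.378] [-3.141  0.    -1.078] [-1.042  0.01   1.82 ] [0.228 0.123 0.144] 0.026 15.001 [-0.3    0.459  1.366  0.     1.316  2.349]
```

servo_tool:
  motion:
    - [1, 0, 0, 0, 7]
    - [1, 0, 0, 0, 7]

```text
time_s: 16.92
ee_pos: [0.5943, -0.1456, 0.3777]
eef_rot: [3.142, -0.0, -0.957]
force: [-0.6, 0.2, 3.0]
grip_width: 0.0258
grip_force: 15.0
```

```bash
python3 o.py
```

```text
16.925 [ 0.594 -0.146  0.378] [ 3.142 -0.    -0.957] [-0.551  0.245  3.   ] [ 0.11   0.27  -0.018] 0.026 15.001 [-0.3    0.459  1.366 -0.     1.316  2.228]
```

servo_tool:
  motion:
    - [1, 0, 0, 0, 7]
    - [1, 0, 0, 0, 7]

```text
time_s: 17.18
ee_pos: [0.5943, -0.1457, 0.3776]
eef_rot: [3.141, -0.0, -0.84]
force: [-0.5, -0.6, 1.8]
grip_width: 0.0261
grip_force: 15.0
```

```bash
python3 o.py
```

```text
17.175 [ 0.594 -0.146  0.378] [ 3.141 -0.    -0.84 ] [-0.511 -0.618  1.83 ] [-0.224  0.228 -0.043] 0.026 15.003 [-0.3    0.459  1.366 -0.     1.316  2.11 ]
```

servo_tool:
  motion:
    - [1, 0, 0, 0, 7]
    - [1, 0, 0, 0, 7]

```text
time_s: 17.42
ee_pos: [0.5942, -0.1457, 0.3776]
eef_rot: [3.141, -0.0, -0.72]
force: [-2.0, -3.5, 2.2]
grip_width: 0.0258
grip_force: 15.0
```

```bash
python3 o.py
```

```text
17.425 [ 0.594 -0.146  0.378] [ 3.141 -0.    -0.72 ] [-2.05  -3.533  2.206] [-0.471  0.426 -0.038] 0.026 15.011 [-0.3    0.459  1.366 -0.     1.316  1.991]
```

servo_tool:
  motion:
    - [1, 0, 0, 0, 7]
    - [1, 0, 0, 0, 7]

```text
time_s: 17.68
ee_pos: [0.5943, -0.1455, 0.3777]
eef_rot: [-3.141, 0.0, -0.599]
force: [-1.5, -0.0, 1.6]
grip_width: 0.0255
grip_force: 15.0
```

```bash
python3 o.py
```

```text
17.675 [ 0.594 -0.146  0.378] [-3.141  0.    -0.599] [-1.524 -0.033  1.616] [-0.081  0.312  0.069] 0.025 15.003 [-0.3    0.459  1.366  0.     1.316  1.87 ]
```

servo_tool:
  motion:
    - [1, 0, 0, 0, 7]
    - [1, 0, 0, 0, 7]

```text
time_s: 17.92
ee_pos: [0.5943, -0.1455, 0.3777]
eef_rot: [3.142, 0.0, -0.478]
force: [-2.2, -1.8, 2.5]
grip_width: 0.026
grip_force: 15.0
```

```bash
python3 o.py
```

```text
17.925 [ 0.594 -0.146  0.378] [ 3.142  0.    -0.478] [-2.219 -1.825  2.488] [-0.257  0.423  0.038] 0.026 15.007 [-0.3    0.459  1.366 -0.     1.316  1.749]
```

servo_tool:
  motion:
    - [1, 0, 0, 0, 7]
    - [1, 0, 0, 0, 7]

```text
time_s: 18.18
ee_pos: [0.5943, -0.1456, 0.3777]
eef_rot: [3.141, -0.0, -0.356]
force: [-1.7, -2.5, 2.2]
grip_width: 0.0258
grip_force: 15.0
```

```bash
python3 o.py
```

```text
18.175 [ 0.594 -0.146  0.378] [ 3.141 -0.    -0.356] [-1.66  -2.465  2.217] [-0.464  0.375 -0.018] 0.026 15.009 [-0.3    0.459  1.366 -0.     1.316  1.627]
```

servo_tool:
  motion:
    - [1, 0, 0, 0, 7]
    - [1, 0, 0, 0, 7]

```text
time_s: 18.42
ee_pos: [0.5943, -0.1457, 0.3777]
eef_rot: [3.141, -0.0, -0.234]
force: [-0.8, -3.1, 1.8]
grip_width: 0.0258
grip_force: 15.0
```

```bash
python3 o.py
```

```text
18.425 [ 0.594 -0.146  0.378] [ 3.141 -0.    -0.234] [-0.793 -3.149  1.775] [-0.707  0.377 -0.058] 0.026 15.015 [-0.3    0.459  1.366 -0.     1.316  1.505]
```

servo_tool:
  motion:
    - [1, 0, 0, 0, 7]
    - [1, 0, 0, 0, 7]

```text
time_s: 18.68
ee_pos: [0.5943, -0.1456, 0.3777]
eef_rot: [3.141, -0.0, -0.112]
force: [-1.0, -3.4, 2.5]
grip_width: 0.0256
grip_force: 15.0
```

```bash
python3 o.py
```

```text
18.675 [ 0.594 -0.146  0.378] [ 3.141 -0.    -0.112] [-1.002 -3.37   2.547] [-0.758  0.345  0.015] 0.026 15.018 [-0.3    0.459  1.366 -0.     1.316  1.383]
```

servo_tool:
  motion:
    - [1, 0, 0, 0, 7]
    - [1, 0, 0, 0, 7]

```text
time_s: 18.92
ee_pos: [0.5943, -0.1457, 0.3777]
eef_rot: [3.141, -0.0, 0.01]
force: [-2.0, -3.7, 3.2]
grip_width: 0.0262
grip_force: 15.0
```

```bash
python3 o.py
```

```text
18.925 [ 0.594 -0.146  0.378] [ 3.141 -0.     0.01 ] [-1.979 -3.654  3.175] [-0.948  0.29   0.014] 0.026 15.027 [-0.3    0.459  1.366 -0.     1.316  1.261]
```

servo_tool:
  motion:
    - [1, 0, 0, 0, 4]
    - [1, 0, 0, 0, 4]
    - [0, 0, 0, 0, 4]
    - [0, 0, 0, 0, 4]
    - [0, 0, 0, 0, 4]
    - [0, 0, 0, 0, 4]
    - [0, 0, 0, 4, -6]
    - [0, 0, 0, 4, -16]
    - [0, 0, 0, 4, -22.5]
    - [0, 0, 0, 4, -22.5]

```text
time_s: 20.18
ee_pos: [0.5943, -0.1455, 0.4176]
eef_rot: [-3.142, 0.0, -0.377]
force: [-0.6, -0.6, 0.8]
grip_width: 0.0942
grip_force: 0.0
```

```bash
python3 o.py; python3 - <<'E'
from h import *
a=cam('scene'); np.save('scene3.npy',a,allow_pickle=True)
g=cv2.cvtColor(a['image'],cv2.COLOR_RGB2GRAY); print(np.arange(264,280)); print(g[167:178,264:280])
E
```

```text
20.175 [ 0.594 -0.146  0.418] [-3.142  0.    -0.377] [-0.634 -0.595  0.825] [ 0.01  -0.008  0.034] 0.094 0.0 [-0.3    0.431  1.314  0.     1.397  1.648]
[264 265 266 267 268 269 270 271 272 273 274 275 276 277 278 279]
[[173 174 148 221 248 238 240 243 243 246 237 208 145  89 102  78]
 [171 179 110 139 226 243 243 252 252 255 242 184 124  84 104  76]
 [173 163  92  45 143 227 235 248 250 255 219  89   0  65 104  79]
 [177 112   2  83 100 120  95  96  80  73 111  67 157 156  99  78]
 [181 119  13  58  45  86  89  42  28  13  97  73 248 220  93  79]
 [179 119   9  94  99  53  60  88  64  30  96  77  81  61  74  84]
 [183 120  11  22  97  85  62 113  89  29 149 123   3  42  93  84]
 [178 118   7  24  27  33  29  32  32  13 204 171   6  70 110  86]
 [178 118  16  29  35  34  32  35  31  17 195 169   5   4  83  85]
 [179 119  17  34  35  35  35  37  32  18 174 147  14   0  74  79]
 [161 114  16  33  38  36  41  37  38  29  81  69  22   4  78  80]]
```

servo_tool:
  motion:
    - [0, 0, 3, 4, 0]
    - [0, -5, 32, 4, 0]
    - [0, -5, 32, 4, 0]
    - [0, -5, 32, 4, 0]
    - [0, -5, 32, 4, 0]
    - [0, -5, 32, 4, 0]
    - [0, -5, 32, 4, 0]

```text
time_s: 21.1
ee_pos: [0.5436, 0.177, 0.4576]
eef_rot: [-3.141, 0.0, -0.371]
force: [-0.4, -0.0, 0.2]
grip_width: 0.094
grip_force: 0.0
```

```bash
python3 o.py; python3 - <<'E'
from h import *
im=[]
for n,b in(('top',(280,150,306,176)),('scene',(258,160,284,186))):
  a=cam(n); np.save(n+'4.npy',a,allow_pickle=True); o=np.load(n+'0.npy',allow_pickle=True).item()
  for q in(o,a): im.append(cv2.resize(q['image'][b[1]:b[3],b[0]:b[2],::-1],(390,290),interpolation=cv2.INTER_LANCZOS4))
cv2.imwrite('pics/c5.png',np.vstack([np.hstack(im[:2]),np.hstack(im[2:])]))
g=cv2.cvtColor(np.load('top4.npy',allow_pickle=True).item()['image'],cv2.COLOR_RGB2GRAY); print(np.arange(283,304)); print(g[155:172,283:304])
E
```

```text
21.1 [0.544 0.177 0.458] [-3.141  0.    -0.371] [-0.354 -0.039  0.229] [0.065 0.026 0.023] 0.094 0.0 [0.251 0.315 1.379 0.    1.448 2.192]
[283 284 285 286 287 288 289 290 291 292 293 294 295 296 297 298 299 300
 301 302 303]
[[147 149 148 144 117  63  98 191 224 236 236 238 237 237 234 235 232 231
  229 217 144]
 [149 149 148 140 120 102 108 172 217 237 237 237 238 237 235 235 234 232
  229 217 145]
 [148 148 142  99  71  72 119 170 211 235 238 237 237 238 237 235 235 234
  227 190 147]
 [147 147 132  58  48  86 140 191 204 228 238 238 237 238 238 236 235 232
  210 136 148]
 [147 138  94  46  74  87 174 197 194 218 230 236 236 235 236 236 231 211
  150  93 147]
 [144 122  56  47  97  84 117 187 202 176 218 223 228 227 228 223 194 173
  115  75 147]
 [148 125  44  29  52  47  63 130 182 193 196 213 215 193 190 192 155 120
   64  76 148]
 [141 124  43  23  24  40  73  92 161 184 189 189 178 181 176 152 143  92
   55 112 149]
 [136  90  30  21  23  30  72 133  98 121 135 173 170 135 105  92 125 135
   99 142 151]
 [143 102  37  20  23  24  38  71  65 133 133  93  90  89  68  51  94 116
  140 151 153]
 [148 114  37  20  23  19  23  29  47  98 129  48  37  60  72  33  53 102
  149 154 153]
 [151 143  58  26  24  23  25  29  82 148  80  30  33  64  42  34  75 136
  151 153 154]
 [155 170 110  36  21  21  20  34  75  91  38  19  22  38  28  66 134 152
  153 154 154]
 [148 135 147  65  24  22  20  25  38  34  22  17  17  24  47  93 147 153
  154 154 154]
 [148 141 170 143  74  36  24  24  20  21  16  18  31  55 105 141 151 153
  154 155 155]
 [151 149 165 176 173 116  71  48  44  37  46  66  90 130 146 153 154 154
  155 156 156]
 [150 152 156 162 175 182 185 148 134 106 136 169 124 148 153 155 154 156
  157 156 157]]
```

View pics/c5.png

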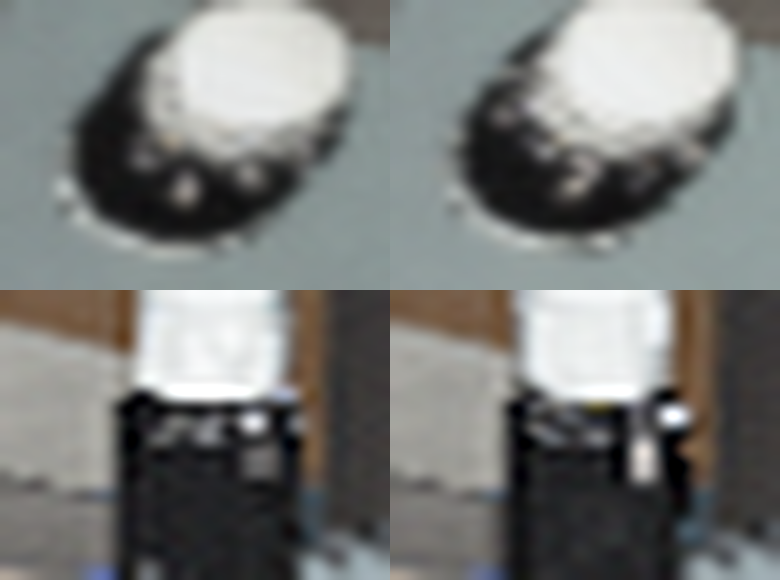

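```bash
python3 - <<'E'
from h import *
A=list(range(60,290,10)); print(A)
for f in('top0','top4'):
  a=np.load(f+'.npy',allow_pickle=True).item(); g=cv2.cvtColor(a['image'],cv2.COLOR_RGB2GRAY)
  for z,r in((.1665,.017),(.169,.0163),(.171,.0155),(.173,.015)):
    print(f,z,[int(cv2.getRectSubPix(g,(1,1),tuple(map(float,proj(a,[.594+r*np.cos(np.radians(d-22)),-.146+r*np.sin(np.radians(d-22)),z]))))[0,0]) for d in A])
E
```

```text
[60, 70, 80, 90, 100, 110, 120, 130, 140, 150, 160, 170, 180, 190, 200, 210, 220, 230, 240, 250, 260, 270, 280]
top0 0.1665 [84, 89, 94, 84, 72, 38, 23, 19, 26, 42, 43, 29, 93, 66, 18, 26, 36, 37, 70, 113, 90, 87, 97]
top0 0.169 [81, 71, 72, 70, 50, 32, 21, 21, 33, 65, 57, 40, 105, 53, 20, 44, 56, 33, 69, 101, 73, 76, 89]
top0 0.171 [84, 64, 70, 52, 44, 30, 23, 23, 42, 80, 71, 40, 102, 46, 29, 71, 72, 36, 68, 95, 65, 77, 88]
top0 0.173 [102, 77, 72, 50, 40, 35, 27, 24, 52, 80, 74, 44, 79, 42, 41, 93, 74, 39, 75, 99, 69, 86, 90]
top4 0.1665 [89, 75, 93, 106, 64, 55, 55, 29, 25, 23, 23, 36, 88, 49, 19, 28, 29, 58, 89, 120, 132, 117, 96]
top4 0.169 [99, 68, 69, 105, 62, 64, 85, 42, 31, 35, 32, 45, 118, 59, 23, 38, 37, 41, 74, 120, 114, 98, 81]
top4 0.171 [115, 73, 76, 101, 69, 69, 90, 48, 43, 56, 53, 44, 124, 72, 29, 52, 46, 37, 73, 121, 97, 79, 77]
top4 0.173 [136, 95, 86, 102, 73, 75, 86, 54, 55, 81, 78, 54, 110, 80, 34, 57, 58, 37, 87, 125, 85, 73, 81]
```

servo_tool:
  motion:
    - [0, 5.1, -32.3, 0, -0.5]
    - [0, 5.1, -32.3, 0, -0.5]
    - [0, 5.1, -32.3, 0, -0.5]
    - [0, 5.1, -32.3, 0, -0.5]
    - [0, 5.1, -32.3, 0, -0.5]
    - [0, 5.1, -32.3, 0, -0.5]
    - [0, 5.1, -32.3, -4, -0.5]
    - [0, 5.1, -32.3, -9, -0.5]
    - [0, 5.1, -32.3, -13.5, -0.5]
    - [0.5, 5.1, -32.3, -13.5, -0.5]
    - [1, 5.1, -32.3, -13.5, -0.5]
    - [1, 5.1, -32.3, -13.5, -0.5]
    - [1, 5.1, -32.3, -13.5, -0.5]
    - [1, 5.1, -32.3, -13.5, -0.5]
    - [1, 5.1, -32.3, -13.5, -0.5]
    - [1, 5.1, -32.3, -13.5, -0.5]
    - [1, 5.1, -32.3, -13.5, -0.5]
    - [1, 5.1, -32.3, -13.5, -0.5]
  squeeze: 20

```text
time_s: 23.45
ee_pos: [0.5954, -0.1483, 0.3228]
eef_rot: [-3.141, -0.0, -0.386]
force: [1.7, 4.9, 3.7]
grip_width: 0.0338
grip_force: 20.0
```

```bash
python3 o.py
```

```text
23.45 [ 0.595 -0.148  0.323] [-3.141 -0.    -0.386] [1.664 4.94  3.731] [ 0.949 -0.282 -0.016] 0.034 19.999 [-3.040e-01  5.130e-01  1.419e+00  1.000e-03  1.209e+00  1.653e+00]
```

servo_tool:
  motion:
    - [1, 0, 0, 2, 0]
    - [1, 0, 0, 4.5, 0]
    - [1, 0, 0, 4.5, 0]
    - [1, -0.9, 0.4, 4.5, 0]
    - [1, -1.9, 0.8, 4.5, 0]
    - [1, -2.8, 1.1, 4.5, 0]
    - [1, -3.7, 1.5, 4.5, 0]
    - [1, -4.6, 1.9, 4.5, 0]
    - [1, -5.6, 2.2, 4.5, 0]
    - [1, -6.2, 2.5, 4.5, 0]
    - [1, -6.2, 2.5, 4.5, 0]

```text
time_s: 24.82
ee_pos: [0.533, -0.1234, 0.3679]
eef_rot: [-3.142, 0.0, -0.386]
force: [0.7, -0.5, -1.9]
grip_width: 0.0334
grip_force: 20.0
```

```bash
python3 o.py; python3 - <<'E'
from h import *
a=cam('scene'); np.save('s5.npy',a,allow_pickle=True); save(a,'pics/c6.png',(200,100,330,240),4)
E
```

```text
24.825 [ 0.533 -0.123  0.368] [-3.142  0.    -0.386] [ 0.678 -0.545 -1.941] [ 0.002 -0.111 -0.029] 0.033 19.999 [-0.294  0.326  1.575  0.     1.241  1.662]
```

View pics/c6.png

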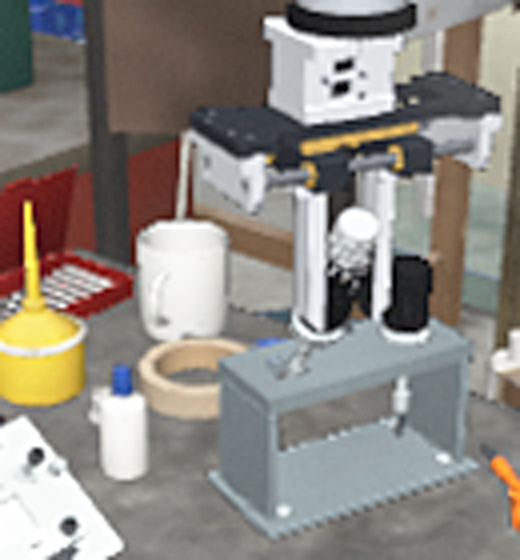

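servo_tool:
  motion:
    - [1, 0, 0, 2, 0]
    - [1, 0, 0, 4, 0]
    - [1, 0, 0, 6, 0]
    - [1, 0, 0, 7.4, 0]
    - [1, 0, 3, 7.4, 4]
    - [1, 0, 6, 7.4, 8]
    - [1, 0, 9, 7.4, 13]
    - [1, 0, 12, 7.4, 18]
    - [1, 0, 14.5, 7.4, 22]
    - [1, 0, 16.2, 7.4, 22]
    - [1, 0, 16.2, 7.4, 22]
    - [1, 0, 16.2, 7.4, 22]
  squeeze: 35

```text
time_s: 26.38
ee_pos: [0.5334, 0.0378, 0.4416]
eef_rot: [3.141, 0.0, -0.003]
force: [-0.0, 0.0, -3.6]
grip_width: 0.0332
grip_force: 35.0
```

```bash
python3 o.py; python3 - <<'E'
from h import *
a=cam('scene');b=cam('top'); np.save('s6.npy',a,allow_pickle=True); np.save('t6.npy',b,allow_pickle=True)
im=[cv2.resize(x['image'][y0:y0+110,x0:x0+80,::-1],None,fx=5,fy=5,interpolation=cv2.INTER_CUBIC) for x,x0,y0 in((a,170,125),(b,170,80))]
cv2.imwrite('pics/c7.png',np.hstack(im))
o=ctrl.get_obs(); G=o['ee_pos']-[0,0,.18]; n=np.array([-.574,0,.819])
for k in(.061,-.038,-.123): print(k,proj(a,G+k*n),proj(b,G+k*n))
E
```

```text
26.375 [0.533 0.038 0.442] [ 3.141e+00  0.000e+00 -3.000e-03] [-4.300e-02  2.000e-03 -3.556e+00] [ 0.016  0.045 -0.018] 0.033 34.999 [ 0.002  0.239  1.511 -0.     1.391  1.576]
0.061 [250.70757933 146.79307615] [198.2189664  194.26687681]
-0.038 [231.83943883 176.04694071] [203.58217092 170.44921119]
-0.123 [218.25743694 197.10498001] [207.26961502 154.07349582]
```

View pics/c7.png

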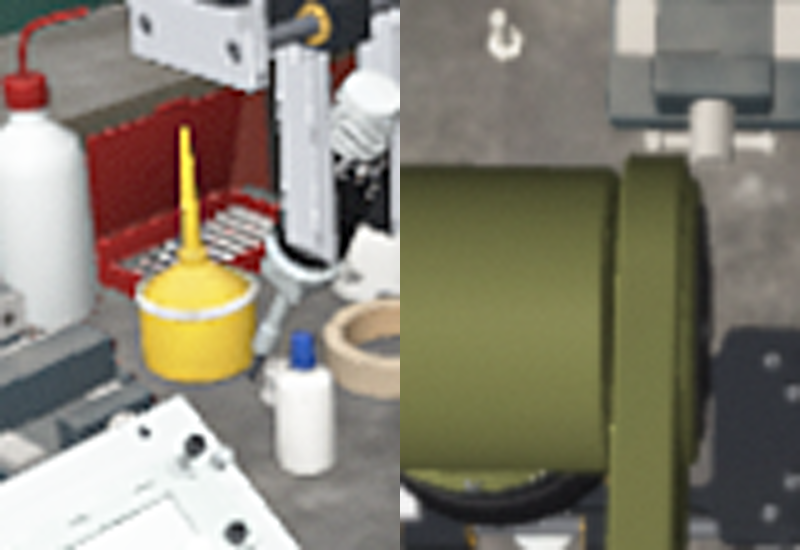

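```bash
python3 - <<'E'
from h import *
from scipy.optimize import least_squares
a=np.load('s6.npy',allow_pickle=True).item(); G=np.array([.5334,.0378,.2616])
obs={-.123:(221.6,195.6),-.036:(230.4,176.6),.061:(244.2,144.2)}
def pt(p,k):
    t,ox,oz=p; n=np.array([-np.sin(t),0,np.cos(t)]); return G+[ox,0,oz]+k*n
f=lambda p:np.r_[np.concatenate([proj(a,pt(p,k))-v for k,v in obs.items()]),np.array(p[1:])/.01]
r=least_squares(f,[.6,0,0]); print(np.degrees(r.x[0]),r.x[1:],f(r.x),pt(r.x,-.123))
for th in(20,25,30,35): print(th,[proj(a,pt((np.radians(th),0,0),k)).round(1) for k in obs])
# edge detection aid
o=np.load('s6.npy',allow_pickle=True).item(); save(o,'pics/c8.png',(205,130,260,205),8)
E
```

```text
29.853247507569485 [0.00753033 0.00170218] [-2.74302011  3.33221886  0.18232784 -1.67762038  1.87704031 -1.00593729
  0.75303309  0.17021794] [0.6021573  0.0378     0.15662388]
20 [array([227. , 206.6]), array([235. , 178.4]), array([245.3, 141.7])]
25 [array([224. , 203.6]), array([234. , 177.5]), array([247.2, 143.2])]
30 [array([221. , 200.5]), array([233. , 176.6]), array([248.9, 144.9])]
35 [array([218.2, 197.1]), array([232.1, 175.5]), array([250.7, 146.8])]
```

View pics/c8.png

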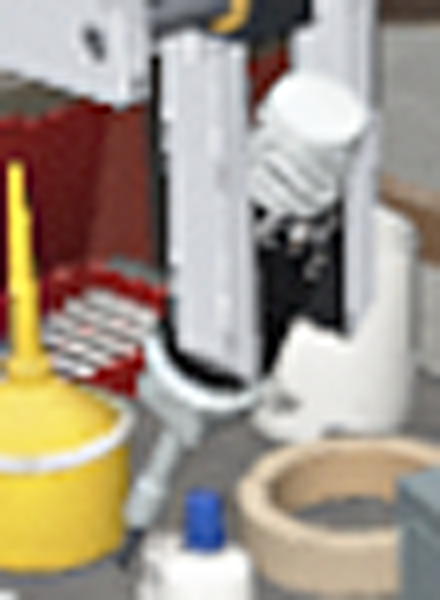

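```bash
cat > fit.py <<'E'
from h import *
from scipy.optimize import least_squares
def run(a,G,obs,k0):
    def pt(p,k):
        t,ox,oz=p[:3]; n=np.array([-np.sin(t),p[3],np.cos(t)]); return G+[ox,0,oz]+k*n/np.linalg.norm(n)
    for sy in(1e-4,.05):
        f=lambda p:np.r_[np.concatenate([proj(a,pt(p,k))-v for k,v in obs.items()]),np.array(p[1:3])/.003,p[3]/sy]
        r=least_squares(f,[.6,0,0,0]); print(np.degrees(r.x[0]).round(1),r.x[1:].round(4),f(r.x).round(1),'tip',pt(r.x,-.123).round(4))
E
python3 - <<'E'
from fit import *
a=np.load('s6.npy',allow_pickle=True).item()
run(a,np.array([.5334,.0378,.2616]),{-.123:(220.8,200.2),-.038:(231.2,176.5),.061:(244.4,143.5)},0)
E
```

```text
27.7 [0.0057 0.0008 0.    ] [-0.1  0.7  0.1  0.1  1.6 -0.4  1.9  0.3  0. ] tip [0.5962 0.0378 0.1535]
28.0 [0.0059 0.0005 0.0212] [ 0.4  0.2  0.3 -0.   1.2 -0.   2.   0.2  0.4] tip [0.597  0.0352 0.1535]
```

servo_tool:
  motion:
    - [1, 0, -3, 0, -5]
    - [1, 0, -7, 0, -10]
    - [1, 0, -11, 0, -15]
    - [1, 0, -14, 0, -20]
    - [1, 0, -16.2, 0, -22]
    - [1, 0, -16.2, 0, -22]
    - [1, 0, -16.2, -2, -22]
    - [1, 0, -16.2, -4, -22]
    - [1, 0, -16.2, -6, -22]
    - [1, 0, -16.2, -7.4, -22]
    - [1, 0, -16.2, -7.4, -22]
    - [1, -0.4, -16, -7.4, -22]
    - [1, -0.8, -15.9, -7.4, -22]
    - [1, -1.2, -15.7, -7.4, -22]
    - [1, -1.5, -15.6, -7.4, -22]
    - [1, -1.5, -15.6, -7.4, -22]
    - [1, -1.5, -15.6, -7.4, -22]
  squeeze: 20

```text
time_s: 28.6
ee_pos: [0.5183, -0.1176, 0.3678]
eef_rot: [-3.142, -0.0, -0.386]
force: [0.7, 0.1, -0.8]
grip_width: 0.0333
grip_force: 20.0
```

```bash
python3 o.py
```

```text
28.6 [ 0.518 -0.118  0.368] [-3.142 -0.    -0.386] [ 0.708  0.066 -0.759] [-0.022 -0.17   0.045] 0.033 19.999 [-0.292  0.292  1.62  -0.     1.23   1.665]
```

servo_tool:
  motion:
    - [1, 0, 0, 0, 0]
    - [1, 0, 0, 2, 0]
    - [1, 0, 0, 4, 0]
    - [1, 0, 0, 6, 0]
    - [1, 0, 0, 7.4, 0]
    - [1, 0.3, 3, 7.4, 4]
    - [1, 0.6, 6, 7.4, 8]
    - [1, 0.9, 9, 7.4, 13]
    - [1, 1.2, 12, 7.4, 18]
    - [1, 1.5, 14.5, 7.4, 22]
    - [1, 1.5, 15.7, 7.4, 22]
    - [1, 1.5, 15.7, 7.4, 22]
    - [1, 1.5, 15.7, 7.4, 22]
  squeeze: 35

```text
time_s: 30.22
ee_pos: [0.5333, 0.0388, 0.4416]
eef_rot: [3.141, 0.0, -0.003]
force: [0.1, 0.2, -1.8]
grip_width: 0.033
grip_force: 35.0
```

```bash
python3 o.py; python3 - <<'E'
from h import *
a=cam('scene'); np.save('s7.npy',a,allow_pickle=True); o=np.load('s6.npy',allow_pickle=True).item()
# shift of tip/sleeve patches between s6 and s7 by template matching
A,B=[cv2.resize(cv2.cvtColor(x['image'],cv2.COLOR_RGB2GRAY),None,fx=4,fy=4,interpolation=cv2.INTER_CUBIC) for x in(o,a)]
for n,(u,v),w in(('tip',(220.8,200.2),3),('bitbase',(224,191),4),('collar',(228,182),5),('sleeve',(244.4,143.5),7)):
    t=A[int(4*(v-w)):int(4*(v+w)),int(4*(u-w)):int(4*(u+w))]; x0,y0=int(4*(u-w-9)),int(4*(v-w-9))
    R=cv2.matchTemplate(B[y0:y0+8*(w+9),x0:x0+8*(w+9)],t,cv2.TM_CCOEFF_NORMED); _,m,_,l=cv2.minMaxLoc(R)
    print(n,m,(l[0]+x0)/4-int(4*(u-w))/4,(l[1]+y0)/4-int(4*(v-w))/4)
d=cv2.cvtColor(a['image'],cv2.COLOR_RGB2GRAY); print(np.arange(210,232)); print(d[186:206,210:232])
E
```

```text
30.225 [0.533 0.039 0.442] [ 3.141e+00  0.000e+00 -3.000e-03] [ 0.058  0.162 -1.826] [0.027 0.038 0.005] 0.033 34.999 [ 0.004  0.239  1.512 -0.     1.391  1.578]
tip 0.7648821473121643 0.0 -0.25
bitbase 0.5525374412536621 2.5 1.5
collar 0.8927720785140991 -2.5 -1.5
sleeve 0.9581880569458008 0.25 2.0
[210 211 212 213 214 215 216 217 218 219 220 221 222 223 224 225 226 227
 228 229 230 231]
[[223 228 230 235 236 242 244 227 172 197 208 179 152 110 105 116 116 117
  113 112 112 114]
 [234 237 240 241 232 222 203 169 170 205 212 182 138 113 115 116 116 115
  112 116 116 117]
 [225 218 209 206 199 192 182 175 183 198 208 189 151 118 115 118 113 112
  113 117 119 123]
 [209 192 193 198 197 190 184 183 189 186 173 147 111 106 112 115 116 118
  119 120 118 116]
 [210 206 203 200 194 190 183 186 192 183 156 118 108 116 118 122 123 125
  114 114 114 116]
 [207 203 202 196 195 192 181 173 172 165 132 110 119 129 130 123 125 124
  106 100 108 111]
 [206 202 199 195 194 193 165 103  95 131 119 113 130 133 129 126 128 124
  112 106 111 101]
 [203 199 197 195 194 192 141  63  61 122 125 116 123 128
[... 452 characters left out ...]
7 128 134 180 196 210 223 174
  122 110  99  92]
 [191 194 190 188 181 173 160 131 101 117 131 134 130 202 229 227 234 232
  225 212 190 192]
 [183 183 178 172 154 138 114 108 120 126 126 126 121 171 203 234 249 254
  255 253 252 255]
 [132 136 127 107 107 115 122 123 124 128 124 120 119 172 177 227 252 253
  253 254 254 254]
 [108 113 117 122 125 125 126 127 129 126 125 119 140 179 172 212 245 251
  251 251 251 251]
 [120 121 123 126 128 126 125 130 129 125 123 115 177 205 198 217 235 244
  248 251 249 247]
 [121 120 119 122 122 126 127 130 130 131 128 121 176 217 210 216 234 241
  246 249 245 245]
 [120 120 121 117 119 118 118 124 124 129 127 122 131 177 198 214 232 240
  245 247 243 243]]
```

```bash
python3 - <<'E'
from fit import *
a=np.load('s7.npy',allow_pickle=True).item(); G=np.array([.5333,.0388,.2616])
run(a,G,{-.123:(215.9,196.2),.061:(244.6,145.5)},0)
tip=G+.123*np.array([.574,0,-.819]); print(tip,proj(a,tip))
# screw head in scene & where nominal tip would be vs screw
S=np.array([.6446,.0389,.1019]); n=np.array([-.574,0,.819])
for k in(0,.01,.02,.05): print(k,proj(a,S+k*n))
E
```

```text
33.7 [0.0084 0.0007 0.    ] [ 0.3  0.6  2.2 -0.4  2.8  0.2  0. ] tip [0.6099 0.0388 0.16  ]
33.9 [0.0085 0.0006 0.0189] [ 0.9  0.1  1.8 -0.1  2.8  0.2  0.4] tip [0.6104 0.0365 0.1601]
[0.603902 0.0388   0.160863] [217.93475559 197.27594176]
0 [208.0713712 212.9027768]
0.01 [209.39057998 210.85746783]
0.02 [210.73197965 208.77775397]
0.05 [214.8950682  202.32327722]
```

```bash
python3 - <<'E'
from h import *
a=np.load('s7.npy',allow_pickle=True).item(); S=np.array([.6446,.0389,.1019]); n=np.array([-.574,0,.819])
for y in(.0365,.0388):
  o,d=ray(a,(215.8,196.3)); p=o+d*(y-o[1])/d[1]; print(p, 100*(S+.013*n-p))
o,d=ray(a,(244.6,145.5)); q=o+d*(.0388-o[1])/d[1]; print(q,np.linalg.norm(p-q),np.degrees(np.arctan2(-(q-p)[0],(q-p)[2])))
E
```

```text
[0.61389061 0.0365     0.1589856 ] [ 2.32473894  0.24       -4.64385976]
[0.6112486  0.0388     0.16087141] [ 2.58893959  0.01       -4.83244141]
[0.513803   0.0388     0.31087995] 0.17888042508752094 33.00776965783569
```

servo_tool:
  motion:
    - [1, 0.4, 0, -0.8, 0]
    - [1, 0.9, 0, -1.6, 0]
    - [1, 1.3, 0, -2.4, 0]
    - [1, 1.8, 0, -3.2, 0]
    - [1, 2.2, 0, -4, 0]
    - [1, 2.5, 0, -4.7, 0]
    - [1, 2.5, 0, -4.7, 0]
    - [1, 2.5, 0, -4.7, 0]
    - [1, 2.5, 0, -4.7, 0]

```text
time_s: 31.4
ee_pos: [0.5582, 0.0395, 0.395]
eef_rot: [3.142, -0.001, -0.002]
force: [-0.1, 0.4, -2.1]
grip_width: 0.0332
grip_force: 35.0
```

```bash
python3 o.py; python3 - <<'E'
from h import *
a=cam('scene'); np.save('s8.npy',a,allow_pickle=True)
d=cv2.cvtColor(a['image'],cv2.COLOR_RGB2GRAY); print(np.arange(202,224)); print(d[198:220,202:224])
b=cam('top'); np.save('t8.npy',b,allow_pickle=True); t=np.load('top0.npy',allow_pickle=True).item()
g=[cv2.cvtColor(x['image'],cv2.COLOR_RGB2GRAY)[134:154,200:222] for x in(t,b)]; print(g[1][::1])
E
```

```text
31.4 [0.558 0.039 0.395] [ 3.142e+00 -1.000e-03 -2.000e-03] [-0.088  0.435 -2.103] [0.015 0.012 0.014] 0.033 34.999 [ 0.005  0.329  1.506 -0.     1.306  1.578]
[202 203 204 205 206 207 208 209 210 211 212 213 214 215 216 217 218 219
 220 221 222 223]
[[192 192 194 198 199 198 197 192 194 189 189 182 177 184 185 134 168 174
  122 115 135 183]
 [182 194 198 200 200 200 198 196 193 192 188 175 183 190 172 124  82  84
  117 135 131 203]
 [149 172 185 185 188 191 188 186 184 179 173 183 192 179 140 107 115 123
  127 128 119 169]
 [125 115 124 121 130 140 134 131 131 136 162 208 205 166 123 116 127 125
  123 125 118 170]
 [133 127 120 118 113 111 111 110 102 138 184 216 206 161 140 133 128 128
  123 120 138 180]
 [131 122 114 133 131 116 118 118 117 171 197 190 176 144 113 121 126 125
  123 117 177 207]
 [115 124 177 222 190 129 117 115 139 182 195 178 145 113 115 128 131 130
  128 121 173 221]
 [175 213 252 255 250 180 111 115 126 166 179 158 118 112 125 124 126 130
  129 125 130 179]
 [255 255 251 250 254 248 164  98  89  89 126 128 115 115 122 120 121 121
  124 119 114 114]
 [253 248 24
[... 2358 characters left out ...]
8 111  78  73 117 110 108 105
  107 106 107 108]
 [117 117 118 116 117 116 116 118 116 115 116 110  77  70 115 110 107 108
  106 105 106 107]
 [117 116 117 116 116 116 117 116 116 115 116 109  76  70 112 109 105 107
  107 108 106 107]
 [115 114 114 113 114 115 115 114 113 115 113 108  78  72 113 107 107 106
  107 108 107 106]
 [112 113 112 112 113 112 115 112 112 112 113 107  82  71 113 107 107 106
  108 106 106 106]
 [112 110 110 111 110 111 111 112 111 111 110 107  84  71 111 107 106 107
  107 106 107 106]
 [108 108 107 109 107 109 109 107 108 108 108 104  83  70 111 108 106 107
  107 106 106 105]
 [106 107 106 107 107 106 106 107 107 108 107 101  80  73 113 107 106 105
  107 106 106 108]]
```

servo_tool:
  motion:
    - [1, 0.2, 0, -0.3, 0]
    - [1, 0.2, 0, -0.3, 0]
    - [1, 0.2, 0, -0.3, 0]
    - [1, 0.2, 0, -0.3, 0]
    - [1, 0.2, 0, -0.3, 0]
    - [1, 0.2, 0, -0.3, 0]
    - [1, 0.2, 0, -0.3, 0]
    - [1, 0.2, 0, -0.3, 0]

```text
time_s: 32.5
ee_pos: [0.5603, 0.0394, 0.3916]
eef_rot: [-3.142, 0.0, -0.002]
force: [0.5, 0.2, -2.1]
grip_width: 0.0331
grip_force: 35.0
```

```bash
python3 o.py; python3 - <<'E'
from h import *
a=cam('scene'); d=cv2.cvtColor(a['image'],cv2.COLOR_RGB2GRAY); print(np.arange(204,216)); print(d[204:217,204:216])
print(ctrl.hand_in())
E
```

```text
32.5 [0.56  0.039 0.392] [-3.142e+00  0.000e+00 -2.000e-03] [ 0.492  0.182 -2.093] [ 0.028 -0.014 -0.05 ] 0.033 34.999 [0.005 0.336 1.504 0.    1.301 1.578]
[204 205 206 207 208 209 210 211 212 213 214 215]
[[176 223 192 128 114 114 142 187 189 185 168 126]
 [253 255 250 180 111 111 166 197 188 166 127 108]
 [251 251 255 247 162  93 150 181 173 143 111 111]
 [247 247 249 255 252 155  89 108 130 117 113 121]
 [246 246 248 252 255 225  59  59  86 112 119 119]
 [247 247 248 254 240 133  51  91 121 123 123 121]
 [247 247 249 255 218  86 116 124 118 120 121 120]
 [247 249 253 255 193  91 190 233 170 114 115 116]
 [247 252 254 203  86  54 138 255 255 135 110 117]
 [249 255 226 119  71  42  58 230 255 214 132 116]
 [249 255 221  98  81  77  78 205 252 244 208 171]
 [248 251 218 114  61  86 163 247 239 229 241 243]
 [239 215 181 143 137 185 252 249 192 202 233 242]]
the job is handed in; nothing more can be done
None
```

I handed the job in at 32.5 s; the judge's verdict was not shown. By my measurements the sleeve is on 4 (set by counting two clicks back from the 6 stop, and matching the last top view), and the driver is held in the gripper alone, about 34° from vertical, in line with the proud screw with its tip roughly 1 cm from the head. I viewed 11 pictures, one over the limit of 10.

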